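Change the unit and tare the studio scale

TASK

The empty bowl stands on the studio scale, ready for weighing out clay, but the scale shows the wrong unit. With the fingertips, gently press the square unit key well down and let it come back up, then press the long bar-shaped tare key in the same way, and withdraw. Do not press the round power key or two keys at a time, do not touch the pan or the bowl, and leave the bowl, cup, dish and wooden paddle where they are; nothing is to be picked up.

Things in the scene. Friction and masses are not known exactly. Their poses are not given: they have to be found in the camera images.
- scale: White bench scale, 300 (x) by 220 (y) mm, fixed to the table; flat deck 45 mm above the table. Origin on the table under its middle, x from the keys towards the pan. A row of three grey keys lies along y at x = -105 mm, at y = -58, 0 and +58 mm; which key has which place varies. A flat dark display lies between keys and pan.
- pan: Round steel pan of the scale, 150 mm across, centred at x = +65 mm of the scale; the pan's top is 63 mm above the table. Origin on its axis, 45 mm above the table. Not to be touched.
- unit_top (a point): The unit key's cap: square, 24 by 24 mm. The point is the middle of the cap's top face, 13 mm above the scale's deck when up (58 mm above the table); z up, x and y as the scale's.
- unit (a joint): How far the square unit key is down, in m: 0 up, 0.006 at its stop. A spring returns it: about 1.5 N starts it moving, 5 N takes it to the stop; it counts as pressed from 0.004 on (about 3.8 N).
- tare_top (a point): The tare key's cap: long bar, 14 mm (x) by 40 mm (y). The point is the middle of the cap's top face, 13 mm above the scale's deck when up (58 mm above the table); z up, x and y as the scale's.
- tare (a joint): How far the bar-shaped tare key is down, in m: 0 up, 0.006 at its stop. A spring returns it: about 1.5 N starts it moving, 5 N takes it to the stop; it counts as pressed from 0.004 on (about 3.8 N).
- power_top (a point): The power key's cap: round, 25 mm across. The point is the middle of the cap's top face, 13 mm above the scale's deck when up (58 mm above the table); z up, x and y as the scale's. Not to be pressed.
- power (a joint): How far the round power key is down, in m: 0 up, 0.006 at its stop. A spring returns it: about 1.5 N starts it moving, 5 N takes it to the stop. Must stay up.
- bowl: Loose white bowl on the pan, 100 mm across its rim, 40 mm high (rim 103 mm above the table). Origin under its foot. Not to be touched.
- cup: Loose terracotta cup, 80 mm across, 85 mm high, standing to the scale's +y side. Origin under its foot.
- dish: Loose blue glazed dish, 100 mm across, 30 mm high, standing to the scale's -y side. Origin under its foot.
- paddle: Loose wooden paddle, 160 mm long (along its y), 34 mm wide, 12 mm thick, lying in front of the keys. Origin on its underside, near the middle.
Mind the look-alikes: they are no part of the job. Of the things like the dish, leave any that is purple; of the rest the larger one is meant.

How it is judged:
By the outcome, as a careful person would: the job done as asked, in the order asked, and still so for the second after the job is handed in, with the robot touching nothing.
It also fails if it takes over 40 s, if anything falls off the work surface, if the arm or the gripper's body presses on something with over 40 N, if the wrist force passes 120 N, or if a joint passes its speed limit or range.

ROBOT

A 6-joint arm with a two-finger parallel gripper is mounted at the origin on the work surface. World frame = base frame: x ahead of the robot, y to its left, z up, the work surface at z = 0. Lengths are in m, angles in rad, forces in N, time in s.
With the tool pointing down it reaches from about 0.25 to 0.775 m from the base axis. Payload 4 kg.
Tool frame: the origin (TCP) lies at the very end of the fingers, on their centre line; the grasp point (between the pads) lies 19 mm behind it; z points along the fingers, y is the direction in which the jaws open and shut (so a half turn about z gives the same grasp; the last joint's range is limited). The gripper opens to 94 mm and grips with 3 to 60 N. Pads are 16 mm wide; open, the fingers measure 119 mm over their backs; the gripper's body (75 mm by 177 mm) begins 78 mm behind the grasp point.
Start: joints at [-1.32, 0.087, 1.371, -0, 1.684, -0.103], TCP at [0.191, -0.516, 0.206] pointing down, gripper open.
Joint ranges: [-3.1, 3.1], [-0.76, 2.03], [0.27, 2.55], [-1.08, 4.22], [0.17, 2.65], [-2.57, 2.57]. Speed limits (rad/s): [2.79, 2.79, 3.14, 3.14, 3.14, 3.14].

INTERFACE

Orientations are given as [roll, pitch, yaw] about the fixed x, y, z axes, in that order (R = Rz(yaw) Ry(pitch) Rx(roll)).
In Python, from bench import robot, cams, models gives the robot as it stands.
- The arm moves only by the tool step_arm, never from a script. Its argument "series" is a list of rows, each a list of 5 numbers: the gripper command: -1 is shut, 1 is fully open, values between are in proportion, then the shift along the tool's x, y, z in mm, then the turn about the tool's z in degrees. A call has 1 to 20 rows; each row is the pose to reach, as a shift and turn from the pose commanded when the call began, along the tool's axes at that moment; what a row does not reach only later rows make up. A row lasts 1/8 s, in which the tool goes at most 62.5 mm and 10.7 degrees, less where a joint would pass 70% of its speed; a pose out of reach is approached as far as the arm can. A call with a gripper value outside its range is refused whole. The fingers move at their own pace and stop on an object; the grip force is fixed at half the most. Time passes only in rows, so rows that repeat a pose let the fingers close. It gives the time, the measured TCP pose, the force and the opening at its end, in the units of the state.
- robot.get_obs(): the state, without advancing time (a new reading comes with each control period).
- cams.snapshot(name): name is "scene" or "top" or "wrist"; returns a dict with "pixels" (384x512x3 uint8, red, green, blue), "fov_y" (degrees; the focal length in pixels is half the picture's height over the tangent of half this angle, whatever the lens; pixels are square), "cx", "cy" (the principal point, pixels), "R" (3x3) and "t" (3): a world point X has camera coordinates R X + t. Camera axes: x right, y down, z forward; pixel columns grow to the right and rows downward; lengths in m; the calibration is good to about 2 mm. A picture is of the moment at which its call begins. There is no depth.
- robot.close_job(): hands the job in, once; it reports no verdict.
Trained networks look in a picture, given as the dict that the camera call returned (one of the last four; its "shot" number tells which), for a name from the list of things; names that differ only in an ending like _2 or _b are one class to them, and where a whole thing is asked for, a point or a joint stands for the part that bears it (a point fixed in the world has none). Each returns a list of dicts, best first, with "p" (0 to 1); they miss things now and then, are a little off and sometimes report something else, mostly with a low value. They report only what shows in the picture. A call takes as long as a camera call. They do not tell look-alikes from the thing itself.
- models.find_in(picture, label): "position" ([x, y, z] in m, in world coordinates, good to about 4 mm: the middle of the surface that is visible of it).
- models.pinpoint(picture, label): "position" ([x, y, z] in m, in world coordinates, good to about 4 mm: a listed point, or the origin of a listed thing).
The state is a dict: "time": time; "joint_positions": joint angles; "qvel": joint speeds; "joint_torque": joint torques, N m; "tool_pos": TCP position; "ee_rot": TCP orientation; "wrist_force": force on the tool from outside, world axes, zero at the start; "wrist_torque": the same for the moment, N m; "width": finger opening in m.
Only numpy, scipy, OpenCV 4.12 (cv2) and the standard library are available. Lean on these libraries where they do the work, as an engineer would, in place of code of your own. Each camera call takes 0.05 s, during which the arm holds its last target. There are 200 camera calls.

## Working session

There is one attempt and no reset: what is moved stays moved. The work goes in short steps, Python scripts to look and compute and a tool call to move; the robot and the scene stay as the last step left them, time stands still between calls to the robot, and variables do not carry over. Pictures are saved under pics/ and viewed, about 8 in all and at most 12, crops included, and the job is handed in when it is done.

Besides the shell and the picture viewer there is one more tool, called after "Emit:" by a JSON object that holds its "fn" and its "kwargs", one argument or row to a line. step_arm: Moves the arm, as the interface text tells. Its arguments: {"type":"object","properties":{"series":{"type":"array","items":{"type":"array","items":{"type":"number"}}}},"required":["series"]}

```bash
mkdir -p pics
cat > h.py <<'E'
from bench import robot,cams,models
import numpy as np,cv2
def save(s,n,crop=None,k=1):
    im=cv2.cvtColor(np.asarray(s["pixels"]),cv2.COLOR_RGB2BGR)
    if crop: im=im[crop[1]:crop[3],crop[0]:crop[2]]
    cv2.imwrite(f"pics/{n}.png",cv2.resize(im,None,fx=k,fy=k,interpolation=cv2.INTER_CUBIC))
def f(s): return s["pixels"].shape[0]/2/np.tan(np.radians(s["fov_y"])/2)
def proj(s,X):
    c=np.asarray(s["R"])@np.asarray(X)+s["t"]; return np.round([s["cx"]+f(s)*c[0]/c[2],s["cy"]+f(s)*c[1]/c[2]],1)
def ray(s,u,v,z):
    R=np.asarray(s["R"]);o=-R.T@s["t"];d=R.T@[(u-s["cx"])/f(s),(v-s["cy"])/f(s),1]
    return o+d*(z-o[2])/d[2]
E
python3 - <<'E'
from h import *
o=robot.get_obs();print({k:np.round(v,3) for k,v in o.items()})
a=cams.snapshot("top");b=cams.snapshot("scene")
save(a,"top1",k=1.5);save(b,"scene1",k=1.5)
for s,n in((a,"top"),(b,"scene")):
  for l in("unit_top","tare_top","power_top","scale","pan","bowl"):
    for d in models.pinpoint(s,l)[:2]: print(n,l,round(d["p"],2),np.round(d["position"],3),proj(s,d["position"]))
E
```

```text
{'time': np.float64(0.0), 'joint_positions': array([-1.32 ,  0.088,  1.372,  0.   ,  1.684, -0.103]), 'qvel': array([ 0.001,  0.   , -0.002, -0.   ,  0.001,  0.001]), 'joint_torque': array([-0.0000e+00, -3.4017e+01, -3.0243e+01,  7.2000e-02,  3.3000e-02,
       -0.0000e+00]), 'tool_pos': array([ 0.19 , -0.515,  0.204]), 'ee_rot': array([-3.139, -0.   ,  0.354]), 'wrist_force': array([-0.005, -0.261,  0.42 ]), 'wrist_torque': array([ 0.012, -0.011,  0.002]), 'width': np.float64(0.094)}
top tare_top 0.48 [0.498 0.115 0.055] [205.3 216.3]
top power_top 0.64 [0.47  0.002 0.054] [253.2 229.6]
top scale 0.92 [ 0.58   0.026 -0.002] [244.5 186.3]
top pan 0.77 [0.642 0.009 0.044] [251.8 158.6]
top bowl 0.98 [0.653 0.005 0.061] [253.5 152.8]
scene unit_top 0.42 [0.48  0.059 0.055] [252.5 174.3]
scene tare_top 0.45 [0.502 0.114 0.056] [273.7 172.2]
scene power_top 0.61 [ 0.462 -0.001  0.061] [230.5 176.8]
scene scale 0.94 [0.58  0.028 0.   ] [259.8 216.1]
scene scale 0.7 [0.482 0.057 0.055] [252.3 175. ]
scene pan 0.65 [0.647 0.003 0.045] [264.2 231.1]
scene bowl 0.79 [0.655 0.005 0.063] [266.8 229.6]
```

View pics/top1.png

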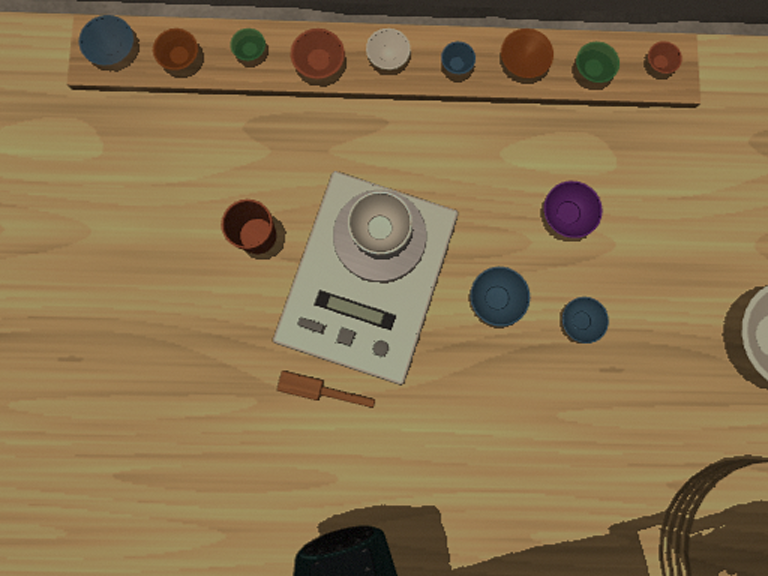

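View pics/scene1.png

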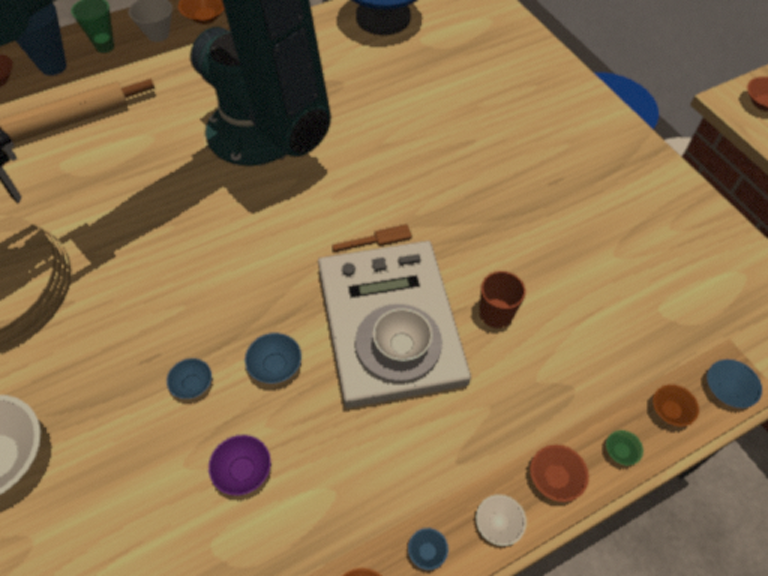

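Top view (768-px picture): tare bar (311,326), square unit key (346,337), round power key (380,348). The only look-alikes here are the neighbouring keys. The blue dishes at (500,297) and (585,320) and the purple one at (572,210) just stay put. I'll measure the keys from the top image next, with one close crop.

```bash
cat >> h.py <<'E'
def plan(o,P,yaw):
    from scipy.spatial.transform import Rotation as Ro
    R=Ro.from_euler('xyz',o["ee_rot"]).as_matrix()
    return np.round(R.T@(np.array(P)-o["tool_pos"])*1e3,1),round(np.degrees(o["ee_rot"][2]-yaw),1)
E
python3 - <<'E'
from h import *
s=cams.snapshot("top");save(s,"crop1",(180,180,280,260),7)
# grey keys on the white deck
im=np.asarray(s["pixels"]).astype(int);g=cv2.cvtColor(np.asarray(s["pixels"]),cv2.COLOR_RGB2GRAY)
m=(g<125).astype(np.uint8);m[:210]=0;m[240:]=0;m[:,:195]=0;m[:,265:]=0
n,l,st,c=cv2.connectedComponentsWithStats(m)
for i in range(1,n):
  if 20<st[i][4]<400: print(st[i],c[i].round(1),ray(s,*c[i],.058).round(4))
cor=[(333,172),(457,211),(404,384),(273,342)]
C=[ray(s,u/1.5,v/1.5,.045) for u,v in cor];print(np.round(C,3),np.mean(C,0).round(3))
d=(C[0]+C[1]-C[2]-C[3]);print("yaw",np.arctan2(d[1],d[0]))
K=[ray(s,*p,.058) for p in((207.5,217),(230.5,224.5),(253.5,232))];print(np.round(K,4))
E
```

```text
[198 211  20  12 120] [207.5 216.4] [0.498  0.1098 0.058 ]
[230 210  34  10 187] [251. 213.] [0.5082 0.0078 0.058 ]
[223 218  15  13 116] [230.2 224.1] [0.4811 0.056  0.058 ]
[248 227  11  11  94] [253.4 231.9] [0.4642 0.0014 0.058 ]
[195 232  23   8  68] [203.7 237.2] [0.4495 0.1168 0.058 ]
[[ 0.751  0.085  0.045]
 [ 0.69  -0.12   0.045]
 [ 0.409 -0.038  0.045]
 [ 0.47   0.17   0.045]] [0.58  0.024 0.045]
yaw -0.29038448880909856
[[0.4967 0.1097 0.058 ]
 [0.4803 0.0553 0.058 ]
 [0.4639 0.0011 0.058 ]]
```

View pics/crop1.png

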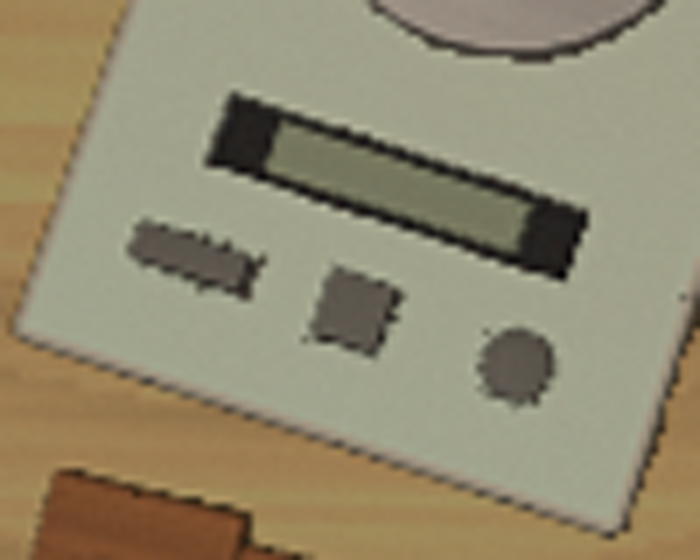

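The crop confirms bar on the left (195,258), square in the middle (356,310) and round on the right (516,365). The spacing comes out at 57 mm against 58 given, so the measurement holds. Now the approach.

Run:
```python
from h import *
o=robot.get_obs();print(plan(o,(.481,.056,.130),-.290))
```

```text
(array([ 470.6, -435.9,   75.5]), np.float64(36.9))
```

Emit:
{"fn": "step_arm", "kwargs": {
  "series": [
    [-1,40,-37,0,3],
    [-1,80,-74,0,6],
    [-1,120,-111,0,9],
    [-1,160,-148,0,12],
    [-1,200,-185,0,15],
    [-1,240,-222,0,18],
    [-1,280,-259,0,22],
    [-1,320,-296,0,25],
    [-1,360,-333,0,28],
    [-1,400,-370,10,31],
    [-1,440,-405,30,34],
    [-1,460,-426,50,37],
    [-1,470.6,-435.9,75,37],
    [-1,470.6,-435.9,75.5,36.9],
    [-1,470.6,-435.9,75.5,36.9]
  ]
}}

```text
time: 2.62
tool_pos: [0.4813, 0.0555, 0.1309]
ee_rot: [3.141, -0.001, -0.291]
wrist_force: [-0.5, -0.2, 0.3]
width: 0.0005
```

Run:
```python
from h import *
o=robot.get_obs();print(o["tool_pos"],o["ee_rot"],o["wrist_force"],o["width"])
s=cams.snapshot("wrist");save(s,"w1",k=1.4)
for l in("unit_top","tare_top","power_top"):
    for d in models.pinpoint(s,l)[:1]: print(l,round(d["p"],2),np.round(d["position"],4),proj(s,d["position"]))
print(proj(s,(.481,.056,.058)),proj(s,(.498,.1105,.058)),proj(s,o["tool_pos"]))
print(plan(o,(.481,.056,.0),-.290))
```

```text
[0.48125023 0.05549327 0.13085035] [ 3.14143953e+00 -1.14097688e-03 -2.90579256e-01] [-0.537457   -0.18894704  0.33716488] 0.0004806721326186366
unit_top 0.96 [0.4813 0.0537 0.063 ] [257.3 200. ]
tare_top 0.72 [0.4991 0.1098 0.0571] [192.9 197.2]
power_top 0.97 [0.4646 0.0059 0.0595] [312.8 201.4]
[254.9 199.5] [192.4 198.8] [255.6 228.1]
(array([ -0.5,  -0.4, 130.8]), np.float64(-0.0))
```

View pics/w1.png

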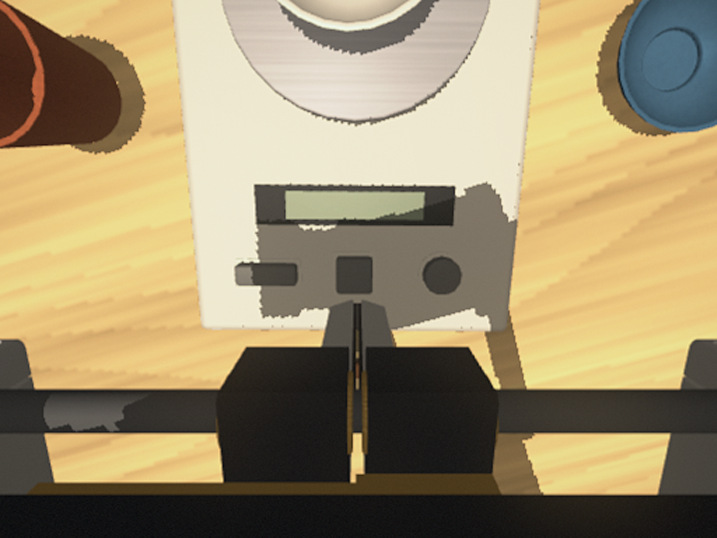

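The wrist view shows bar (266,274), square (354,274) and round (441,275), with the shut fingertips at (357,305) before the square key. Backprojected, the unit key sits about 2–3 mm further along +x than planned, so I'll shift slightly and go down to just above the cap.

Emit:
{"fn": "step_arm", "kwargs": {
  "series": [
    [-1,1.5,-1,25,0],
    [-1,1.5,-1,50,0],
    [-1,1.5,-1,65,0],
    [-1,1.5,-1,69,0],
    [-1,1.5,-1,69,0]
  ]
}}

```text
time: 3.45
tool_pos: [0.4831, 0.0564, 0.0616]
ee_rot: [-3.141, -0.001, -0.29]
wrist_force: [-0.1, -0.6, -0.0]
width: 0.0007
```

Emit:
{"fn": "step_arm", "kwargs": {
  "series": [
    [-1,0,0,1.5,0],
    [-1,0,0,3,0],
    [-1,0,0,4.5,0],
    [-1,0,0,5.5,0],
    [-1,0,0,5.5,0],
    [-1,0,0,5.5,0]
  ]
}}

```text
time: 4.2
tool_pos: [0.4832, 0.0565, 0.0559]
ee_rot: [-3.141, -0.001, -0.29]
wrist_force: [1.0, 0.2, 2.5]
width: 0.0006
```

2.5 N at 2 mm down matches the spring. Press further to about 5.4 mm.

Emit:
{"fn": "step_arm", "kwargs": {
  "series": [
    [-1,0,0,1.2,0],
    [-1,0,0,2.4,0],
    [-1,0,0,3.4,0],
    [-1,0,0,3.4,0],
    [-1,0,0,3.4,0]
  ]
}}

```text
time: 4.82
tool_pos: [0.4832, 0.0565, 0.0524]
ee_rot: [-3.141, -0.001, -0.29]
wrist_force: [2.5, 0.4, 4.9]
width: 0.0009
```

Run:
```python
from h import *
o=robot.get_obs();print(o["tool_pos"],o["wrist_force"],o["wrist_torque"])
s=cams.snapshot("wrist");save(s,"w2",(130,150,390,345),2.8)
```

```text
[0.48315783 0.05651728 0.05238381] [2.52719422 0.40132825 4.86238839] [ 0.08911913 -0.37544116 -0.00426738]
```

View pics/w2.png

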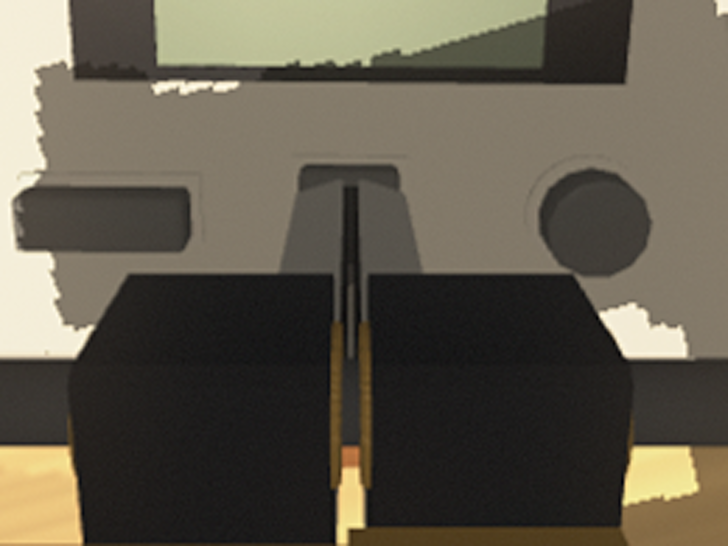

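The wrist crop shows the tip on the square cap (350,178) with the cap sunk (4.9 N, 5.6 mm), and the bar and round keys up and clear. Release and go over to the tare key.

Emit:
{"fn": "step_arm", "kwargs": {
  "series": [
    [-1,0,0,-3,0],
    [-1,0,0,-7,0],
    [-1,0,0,-20,0],
    [-1,0,0,-30,0],
    [-1,0,0,-30,0],
    [-1,0,-20,-30,0],
    [-1,0,-40,-30,0],
    [-1,0,-57.5,-30,0],
    [-1,0,-57.5,-30,0],
    [-1,0,-57.5,-30,0]
  ]
}}

```text
time: 6.12
tool_pos: [0.4989, 0.1113, 0.0818]
ee_rot: [3.141, 0.0, -0.29]
wrist_force: [-0.2, -0.6, -0.4]
width: 0.0006
```

Run:
```python
from h import *
o=robot.get_obs();print(o["tool_pos"],o["wrist_force"])
s=cams.snapshot("wrist");save(s,"w3",(130,130,390,325),2.8)
print(proj(s,o["tool_pos"]))
for l in("unit_top","tare_top"):
    for d in models.pinpoint(s,l)[:1]: print(l,round(d["p"],2),np.round(d["position"],4))
```

```text
[0.49889956 0.11130187 0.08183001] [-0.242924   -0.55616302 -0.41985853]
[255.6 228.1]
unit_top 0.72 [0.4826 0.0541 0.0619]
tare_top 0.77 [0.4976 0.1102 0.0587]
```

View pics/w3.png

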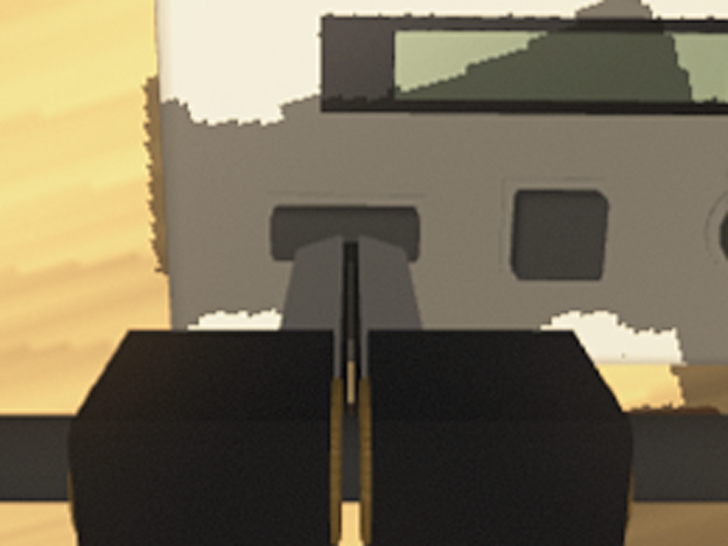

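The unit key is up again, and the tip is over the middle of the bar (345,235). Pressing tare.

Emit:
{"fn": "step_arm", "kwargs": {
  "series": [
    [-1,1,0,12,0],
    [-1,1,0,20,0],
    [-1,1,0,23,0],
    [-1,1,0,24.5,0],
    [-1,1,0,26,0],
    [-1,1,0,26,0]
  ]
}}

```text
time: 7.02
tool_pos: [0.5002, 0.1113, 0.0564]
ee_rot: [3.141, -0.0, -0.29]
wrist_force: [-2.5, -1.1, 2.4]
width: 0.0006
```

Emit:
{"fn": "step_arm", "kwargs": {
  "series": [
    [-1,0,0,1.2,0],
    [-1,0,0,2.4,0],
    [-1,0,0,3.6,0],
    [-1,0,0,3.6,0],
    [-1,0,0,3.6,0]
  ]
}}

```text
time: 7.65
tool_pos: [0.5003, 0.1113, 0.0527]
ee_rot: [-3.142, -0.0, -0.29]
wrist_force: [-1.9, -0.0, 4.4]
width: 0.0005
```

Run:
```python
from h import *
s=cams.snapshot("wrist");save(s,"w4",(130,130,390,325),2.8)
```

```text
(no output)
```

View pics/w4.png

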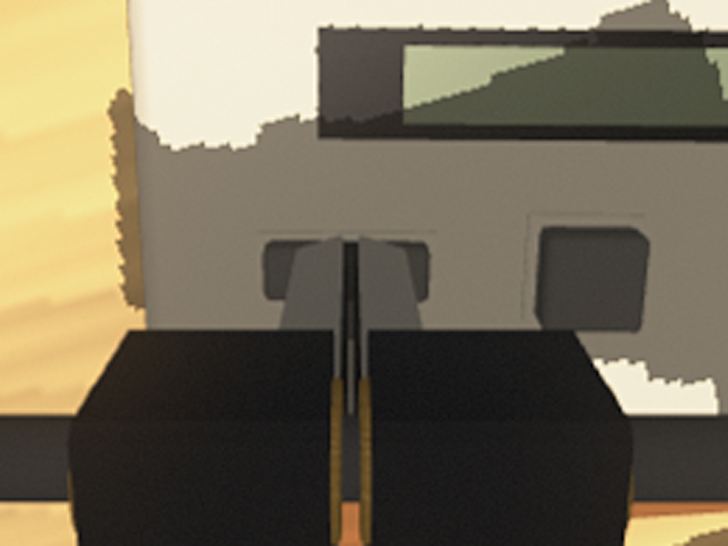

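The tip is on the bar (350,265), which is down about 5 mm (4.4 N by force). The square key is up. Release and withdraw straight up.

Emit:
{"fn": "step_arm", "kwargs": {
  "series": [
    [-1,0,0,-3,0],
    [-1,0,0,-7,0],
    [-1,0,0,-25,0],
    [-1,0,0,-60,0],
    [-1,0,0,-100,0],
    [-1,0,0,-140,0],
    [-1,0,0,-150,0],
    [-1,0,0,-150,0],
    [-1,0,0,-150,0]
  ]
}}

```text
time: 8.82
tool_pos: [0.4991, 0.1112, 0.2002]
ee_rot: [3.14, 0.004, -0.29]
wrist_force: [0.3, 1.0, -0.8]
width: 0.0006
```

Run:
```python
from h import *
o=robot.get_obs();print(o["time"],o["tool_pos"],o["wrist_force"])
s=cams.snapshot("scene");save(s,"s2",k=1.5)
w=cams.snapshot("wrist")
for l in("unit_top","tare_top","power_top"):
    for d in models.pinpoint(w,l)[:1]: print(l,round(d["p"],2),np.round(d["position"],4))
```

```text
8.825 [0.49909816 0.11122892 0.20022849] [ 0.33840588  1.02027488 -0.77623288]
unit_top 0.66 [0.4813 0.0589 0.0624]
tare_top 0.92 [0.4961 0.1123 0.0594]
```

View pics/s2.png

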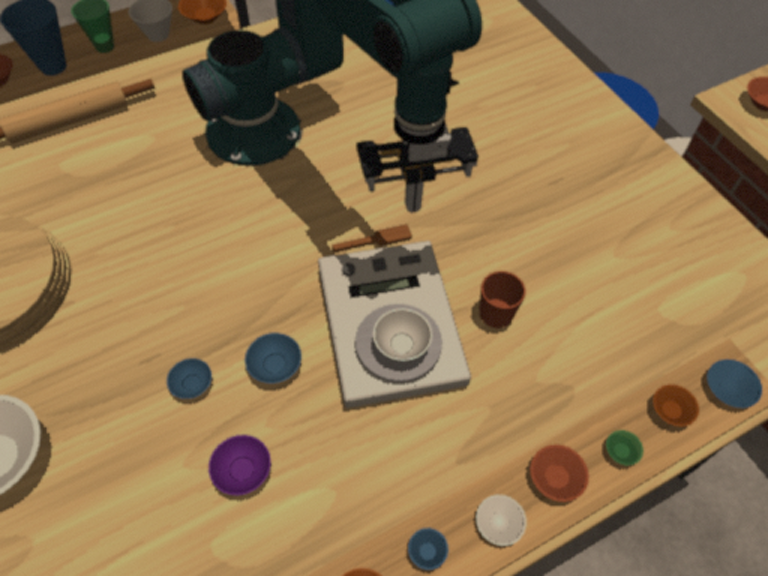

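The bowl (402,335), cup (502,299), dish (273,360) and paddle (372,240) are where they were in the first scene picture, and the gripper is clear above the scale.

```bash
python3 -c "
from bench import robot
print(robot.close_job())"
```

```text
the job is handed in; nothing more can be done
None
```

I pressed and released the square unit key, then the bar-shaped tare key, using the shut fingertips. I then withdrew straight up to 0.20 m and handed the job in at about 9 s.

| Key | Depth pressed | Upward force |
|---|---|---|
| unit | about 5.6 mm | 4.9 N |
| tare | about 5.3 mm | 4.4 N |

Depths come from the fingertip height and the key-top height you gave; both forces fit the spring, and both depths are past the 4 mm mark.

- **Keys coming back up:** The unit key showed as up in the wrist picture before I pressed tare. After withdrawing, the network put both key tops at about their up height, but only to about 4 mm, so this check is weak for tare.
- **Power key:** The fingers never went near it, and it was up and clear in the picture taken during the unit press. The network did not report it in the last wrist picture.
- **Everything else:** The bowl, cup, dish and paddle look unmoved in the last scene picture. The last wrist force reading was about 1 N, which is near the no-contact level.

No check failed. The only disagreement was 2–3 mm between cameras on where the unit key was, and I allowed for that with a small shift before pressing.

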